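Return the bench tools to their own trays

TASK

The four tools on the jeweller's bench have been put back in one another's wooden trays: move each to the middle of its own, that is the doming block to the square tray, the little anvil lengthwise to the oblong tray, the burr stand to the large round dish and the stepped mandrel to the small round dish. Every tray is occupied, but the empty rubber mat is free for setting a tool down on the way. Leave all four standing upright and let go of, never tip one over, and do not disturb the black loupe.

Things in the scene. Friction and masses are not known exactly. Their poses are not given: they have to be found in the camera images.
- doming_block: Doming block: bright steel cube, 44 mm each way, with round dark hollows in its top and sides, about 0.66 kg. Origin: centre of the underside, x and y normal to side faces, z up. It starts in a tray that is not its own, as do the other three tools (which tool is in which tray varies; each tray holds one).
- anvil: Small steel bench anvil, 84 mm long (along its x), 48 mm high, about 0.5 kg. Origin: centre of the foot's underside, z up, horn pointing to +x. Foot 54 x 36 x 12 mm high; waist 34 x 22 mm up to z = 28; on it the face block, 24 mm wide (y), from x = -42 to +14 and z = 28 to 48 mm (grip this across y, near x = -4, where the centre of mass is); then the tapering horn, to x = +42.
- burr_stand: Burr stand: round dark wooden block, 50 mm diameter, 36 mm high, about 0.09 kg, with seven thin steel burrs standing up from its top, to 56 mm at most. Grip the wooden block. Origin: centre of the underside, z up.
- mandrel: Stepped round mandrel: bright steel, upright, about 0.34 kg. Foot 46 mm diameter, 8 mm high; steps above it 30 mm diameter up to z = 34 (grip this), 24 mm up to z = 52 and 18 mm up to the top at z = 68 mm. Origin: centre of the underside, z up.
- square_tray: Square wooden tray, 106 x 106 mm outside, home of the doming block. Fixed to the bench. Origin: centre of the underside, z up. x and y along its sides; floor 5 mm above the bench, rim 5 mm thick, its top 11 mm above the bench.
- oblong_tray: Oblong wooden tray, 128 mm (its x) by 84 mm (y) outside, home of the anvil, whose length is to lie along the tray's, horn either way. Fixed to the bench. Origin: centre of the underside, z up. floor 5 mm above the bench, rim 5 mm thick, its top 11 mm above the bench.
- large_dish: Large round wooden dish, 120 mm outside diameter, home of the burr stand. Fixed to the bench. Origin: centre of the underside, z up. floor 5 mm above the bench, rim 5 mm thick, its top 11 mm above the bench.
- small_dish: Small round wooden dish, 90 mm outside diameter, home of the mandrel. Fixed to the bench. Origin: centre of the underside, z up. floor 5 mm above the bench, rim 5 mm thick, its top 11 mm above the bench.
- mat: Flat, square, dark rubber mat, 100 x 100 mm, 5 mm thick, empty at the start: the free spot. Fixed to the bench. Origin: centre of the underside, z up. 
- loupe: Bystander: black eye loupe standing on the bench beyond the trays, tapered, 38 mm diameter at the foot, 34 mm high, loose, light. Origin: centre of the underside. (A hammer and a low round tin also lie loose on the bench, farther out to the left and right of the trays; they play no part.)
Things that resemble listed ones, but are neither listed nor needed, are in the scene too. Leave any green look-alike of the doming_block alone.

How it is judged:
At the end, for the whole second after the job is handed in: Each tool upright (0.12 rad) and at rest on the floor of its own tray (within 3 mm), within 15 mm of the tray's centre; the anvil's length within 0.35 rad of its tray's, either way round; the loupe within 20 mm of where it stood (horizontal distance between doming_block and square_tray below 0.015 m and z of doming_block in the frame of square_tray between 0.002 and 0.009 m and angle between each of doming_block, anvil, burr_stand, mandrel's own z axis and vertical below 0.12 rad and linear speed of each of doming_block, anvil, burr_stand, mandrel below 0.02 m/s and angular speed of each of doming_block, anvil, burr_stand, mandrel below 0.2 rad/s and horizontal distance between anvil and oblong_tray below 0.015 m and z of anvil in the frame of oblong_tray between 0.002 and 0.009 m and horizontal distance between burr_stand and large_dish below 0.015 m and z of burr_stand in the frame of large_dish between 0.002 and 0.009 m and horizontal distance between mandrel and small_dish below 0.015 m and z of mandrel in the frame of small_dish between 0.002 and 0.009 m and angle between the x axis of anvil and the x axis of oblong_tray, either way round below 0.35 rad and distance of loupe from where it was at the start of the episode below 0.02 m); the robot touches nothing.
It fails at once if the loupe is disturbed (moved more than 20 mm) (distance of loupe from where it was at the start of the episode above 0.02 m).
It fails at once if a tool is tipped over (tilted more than 0.7 rad) (angle between any of doming_block, anvil, burr_stand, mandrel's own z axis and vertical above 0.7 rad).
It also fails if it takes over 144 s, if anything falls off the work surface, if the arm or the gripper's body presses on something with over 40 N, if the wrist force passes 120 N, or if a joint passes its speed limit or range.

ROBOT

A 6-joint arm with a two-finger parallel gripper is mounted at the origin on the work surface. World frame = base frame: x ahead of the robot, y to its left, z up, the work surface at z = 0. Lengths are in m, angles in rad, forces in N, time in s.
With the tool pointing down it reaches from about 0.4 to 0.825 m from the base axis. Payload 7 kg.
Tool frame: the origin (TCP) lies at the very end of the fingers, on their centre line; the grasp point (between the pads) lies 19 mm behind it; z points along the fingers, y is the line along which they close (so a half turn about z gives the same grasp; the last joint's range is limited). The gripper opens to 88 mm and grips with 3 to 60 N. Pads are 19 mm wide; open, the fingers measure 130 mm over their backs; the gripper's body (78 mm by 193 mm) begins 47 mm behind the grasp point.
Start: joints at [1.544, 0.359, 0.012, 0, -1.224, -0.288], TCP at [0.209, 0.642, 0.227] pointing down, gripper open.
Joint ranges: [-3.07, 3.07], [-1.43, 2.12], [-1.02, 1.25], [-3.03, 1.67], [-3.05, -0], [-3.03, 3.03]. Speed limits (rad/s): [2.39, 2.39, 3.01, 3.14, 3.14, 3.14].

INTERFACE

Orientations are given as [roll, pitch, yaw] about the fixed x, y, z axes, in that order (R = Rz(yaw) Ry(pitch) Rx(roll)).
In Python, from station import arm, grab_frame gives the robot as it stands.
- The arm moves only by the tool jog_arm, never from a script. Its argument "deltas" is a list that holds one entry, the list of rows, each a list of 4 numbers: the shift along the tool's x, y, z in units of 60 mm (1.0 is 60 mm), then the turn about the tool's z in units of 5 degrees (1.0 is 5 degrees). A call has 1 to 8 rows; each row is the pose to reach, as a shift and turn from the pose commanded when the call began, along the tool's axes at that moment; what a row does not reach only later rows make up. A row lasts 1/8 s, in which the tool goes at most 62.5 mm and 10.7 degrees, less where a joint would pass 70% of its speed; a pose out of reach is approached as far as the arm can. A call with a gripper value outside its range is refused whole. "grip" is the finger opening in mm, from 0 to 87.6, set as the call begins (left out, the last holds). The fingers move at their own pace and stop on an object; "squeeze" is the grip in N (left out, the last holds). Time passes only in rows, so rows that repeat a pose let the fingers close. It gives the time, the measured TCP pose, the force, the opening and the grip force at its end, in the units of the state.
- arm.get_state(): the state, without advancing time (a new reading comes with each control period).
- grab_frame(name): name is "scene" or "top"; returns a dict with "img" (384x512x3 uint8, red, green, blue), "vfov" (degrees; the focal length in pixels is half the picture's height over the tangent of half this angle, whatever the lens; pixels are square), "cx", "cy" (the principal point, pixels), "dist_coeffs" ([k1, k2, p1, p2, k3] as OpenCV has them; the pictures are not rectified), "xyz" and "rotation" of the camera in the world. Camera axes: x right, y down, z forward; pixel columns grow to the right and rows downward; lengths in m; the calibration is good to about 2 mm. A picture is of the moment at which its call begins. There is no depth.
- arm.job_done(): hands the job in; it is judged then, once.
The state is a dict: "t": time; "q": joint angles; "qd": joint speeds; "joint_efforts": joint torques, N m; "eef_pos": TCP position; "ee_rot": TCP orientation; "force": force on the tool from outside, world axes, zero at the start; "moment": the same for the moment, N m; "width": finger opening in m; "gripper_force": force on a finger pad.
Only numpy, scipy, OpenCV 4.12 (cv2) and the standard library are available. Lean on these libraries where they do the work, as an engineer would, in place of code of your own. Each camera call takes 0.05 s, during which the arm holds its last target. There are 200 camera calls.

## Working session

There is one attempt and no reset: what is moved stays moved. The work goes in short steps, Python scripts to look and compute and a tool call to move; the robot and the scene stay as the last step left them, time stands still between calls to the robot, and variables do not carry over. Pictures are saved under pics/ and viewed, at most 14 in all, crops included, and the job is handed in when it is done.

Besides the shell and the picture viewer there is one more tool, called after "Emit:" by a JSON object that holds its "method" and its "body", one argument or row to a line. jog_arm: Moves the arm, as the interface text tells. Its arguments: {"type":"object","properties":{"deltas":{"type":"array"},"grip":{"type":"number"},"squeeze":{"type":"number"}},"required":["deltas"]}

```bash
ls; mkdir -p pics
cat > h.py <<'E'
import numpy as np,cv2
from station import arm,grab_frame
def K(f):
    h,w=f["img"].shape[:2]; fl=h/2/np.tan(np.radians(f["vfov"])/2)
    return np.array([[fl,0,f["cx"]],[0,fl,f["cy"]],[0,0,1.]])
def rot(f):
    R=np.array(f["rotation"],float)
    if R.size==3:
        from scipy.spatial.transform import Rotation as Ro; R=Ro.from_euler('xyz',R).as_matrix()
    return R.reshape(3,3)
def pt(f,px,z):
    u=cv2.undistortPoints(np.array(px,float).reshape(-1,1,2),K(f),np.array(f["dist_coeffs"],float)).reshape(-1,2)
    d=np.c_[u,np.ones(len(u))]@rot(f).T; c=np.array(f["xyz"],float)
    return (c+d*((z-c[2])/d[:,2])[:,None])[:,:2]
def proj(f,P):
    R=rot(f).T; t=-R@np.array(f["xyz"],float)
    return cv2.projectPoints(np.array(P,float).reshape(-1,1,3),cv2.Rodrigues(R)[0],t,K(f),np.array(f["dist_coeffs"],float))[0].reshape(-1,2)
def save(f,n): cv2.imwrite("pics/"+n,cv2.cvtColor(f["img"],cv2.COLOR_RGB2BGR))
E
python3 - <<'E'
from h import *
import pickle
for n in("top","scene"):
    f=grab_frame(n); save(f,n+"0.png"); pickle.dump(f,open(n+"0.pkl","wb"))
    print({k:v for k,v in f.items() if k!="img"})
print(arm.get_state())
E
```

```text
pics
{'vfov': 56.73688347024033, 'cx': 256.05701078807937, 'cy': 191.10314071416124, 'dist_coeffs': array([-0.03518735,  0.        ,  0.        ,  0.        ,  0.        ]), 'xyz': array([ 0.37912102, -0.0034933 ,  0.98474031]), 'rotation': array([-2.93803407, -0.00595105, -1.56680382])}
{'vfov': 52.25497530981985, 'cx': 247.51948885553608, 'cy': 193.63599550120247, 'dist_coeffs': array([0.02680229, 0.        , 0.        , 0.        , 0.        ]), 'xyz': array([1.06281833, 0.59349352, 0.56936309]), 'rotation': array([-2.18610546e+00,  1.51619232e-03,  2.45431069e+00])}
{'t': 0.1, 'q': array([ 1.54408400e+00,  3.59332317e-01,  1.11656169e-02, -2.81371179e-04,
       -1.22411142e+00, -2.88063291e-01]), 'qd': array([ 0.00090326, -0.00204497,  0.00192647,  0.0004515 ,  0.00026726,
        0.00188447]), 'joint_efforts': array([-1.30810589e-03, -5.84164524e+01,  2.93751562e+01,  7.01568604e+00,
        1.01635815e-02, -5.67807808e-05]), 'eef_pos': array([0.2089059 , 0.64140663, 0.22571684]), 'ee_rot': array([ 3.14009676e+00, -1.67385217e-04, -3.14871293e-01]), 'force': array([ 0.68273316,  0.47104022, -0.82444353]), 'moment': array([ 0.00597535,  0.03192707, -0.00642797]), 'gripper_force': 0.0, 'width': 0.08747842068457545}
```

View pics/top0.png

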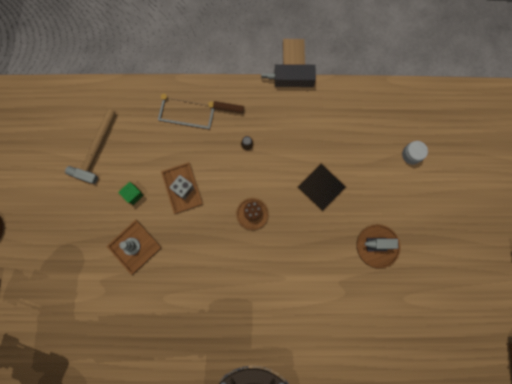

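View pics/scene0.png

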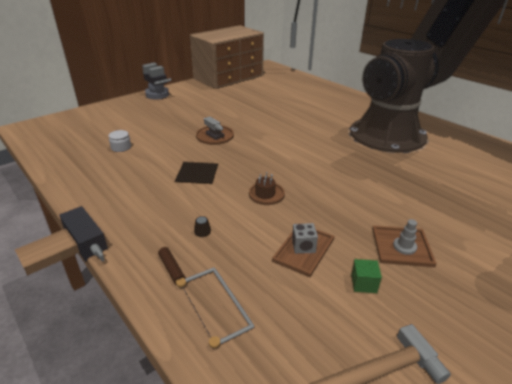

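The top view shows the block in the oblong tray (182,187), the mandrel in the square tray (134,247), the burr stand in the small dish (252,213) and the anvil in the large dish (378,246). The mat is at (322,187), the loupe at (247,143) and the green look-alike at (130,193). The scene view agrees.

```bash
cat > m.py <<'E'
from h import *
import pickle
f=pickle.load(open("top0.pkl","rb")); img=f["img"]
hsv=cv2.cvtColor(img,cv2.COLOR_RGB2HSV); lab=cv2.cvtColor(img,cv2.COLOR_RGB2LAB)
for n,(u,v) in dict(sq=(134,262),ob=(190,206),sd=(241,222),ld=(370,258),table=(220,250),mat=(322,187),block=(175,187),man=(131,246),anv=(385,244),burr=(252,217)).items(): print(n,img[v,u],hsv[v,u],lab[v,u])
wins=dict(sq=(105,215,165,278),ob=(155,158,210,220),sd=(230,192,276,236),ld=(350,220,406,274),mat=(295,160,350,215))
out=np.vstack([np.hstack([cv2.resize(img[w[1]:w[1]+60,w[0]:w[0]+60],(260,260),interpolation=cv2.INTER_CUBIC) for w in (wins["sq"],wins["ob"],wins["sd"])]),
np.hstack([cv2.resize(img[w[1]:w[1]+60,w[0]:w[0]+60],(260,260),interpolation=cv2.INTER_CUBIC) for w in (wins["ld"],wins["mat"],(225,120))])])
cv2.imwrite("pics/crop0.png",np.clip(out[:,:,::-1]*1.6,0,255).astype(np.uint8))
E
python3 m.py
```

```text
sq [103  69  40] [ 14 156 103] [ 83 139 151]
ob [112  75  44] [ 14 155 112] [ 90 140 153]
sd [106  71  41] [ 14 156 106] [ 85 140 152]
ld [111  73  42] [ 13 159 111] [ 88 141 153]
table [138 108  73] [ 16 120 138] [122 135 152]
mat [32 26 22] [12 80 32] [ 25 131 132]
block [74 72 71] [10 10 74] [ 78 129 129]
man [57 57 54] [30 13 57] [ 61 127 130]
anv [118 121 116] [ 48  11 121] [129 126 130]
burr [67 43 27] [ 12 152  67] [ 51 138 143]
```

View pics/crop0.png

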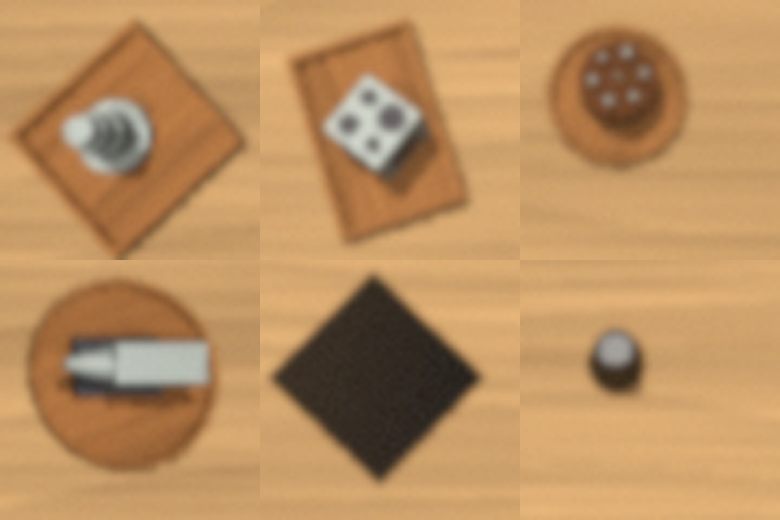

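The enlarged crops are clear: the mandrel top is at (123,246) with its foot at (131,246). The block's top face is tilted about 45° near (181,186). The anvil's face block spans (377–398, 238–250) with the horn pointing left, and the burr stand top is at (253,211).

```bash
cat > m2.py <<'E'
from h import *
import pickle
f=pickle.load(open("top0.pkl","rb"))
def big(m,all=False):
    c,_=cv2.findContours(m.astype(np.uint8),cv2.RETR_EXTERNAL,cv2.CHAIN_APPROX_NONE)
    return max(c,key=cv2.contourArea).reshape(-1,2)
S=4
def win(w):
    im=cv2.resize(f["img"][w[1]:w[3],w[0]:w[2]],None,fx=S,fy=S,interpolation=cv2.INTER_CUBIC)
    return im,cv2.cvtColor(im,cv2.COLOR_RGB2HSV).astype(int)
def px(c,w): return (np.array(c,float)+.5)/S-.5+np.array(w[:2])
wins=dict(sq=(103,213,167,280),ob=(153,156,212,222),sd=(230,192,276,236),ld=(350,220,406,274),mat=(293,158,352,217))
def mm(P): return np.round(np.array(P)*1000,1).tolist()
def rect(P):
    r=cv2.minAreaRect((P*1000).astype(np.float32)); return mm(np.array(r[0])/1000),np.round(r[1],1),round(r[2],1)
def circ(P):
    e=cv2.fitEllipse((P*1000).astype(np.float32)); return np.round(e[0],1),np.round(e[1],1)
for n,w in wins.items():
    im,h=win(w)
    m=((h[...,1]>139)|(h[...,1]<70)|(h[...,2]<70))
    m=cv2.morphologyEx(m.astype(np.uint8),cv2.MORPH_OPEN,np.ones((9,9)))
    hull=cv2.convexHull(big(m)).reshape(-1,2)
    P=pt(f,px(hull,w),.005 if n=="mat" else .010)
    print(n,rect(P) if n in("sq","ob","mat") else circ(P))
# tools
w=wins["ob"]; im,h=win(w); m=(h[...,1]<60)&(h[...,2]>85); m=cv2.morphologyEx(m.astype(np.uint8),cv2.MORPH_CLOSE,np.ones((15,15)))
c=big(m); print("block",rect(pt(f,px(cv2.convexHull(c).reshape(-1,2),w),.049)))
w=wins["ld"]; im,h=win(w); m=(h[...,1]<60)&(h[...,2]>80)
P=pt(f,px(big(m),w),.053); print("anvil",rect(P)); y1=P[:,1].min();Q=P[P[:,1]<y1+.050]; print(" face",rect(Q))
w=wins["sd"]; im,h=win(w); m=(h[...,2]<86)&(h[...,1]>60)|(h[...,1]<100)&(h[...,2]<170); m=cv2.morphologyEx(m.astype(np.uint8),cv2.MORPH_CLOSE,np.ones((15,15)))
print("burr",circ(pt(f,px(big(m),w),.041)))
w=wins["sq"]; im,h=win(w); m=(h[...,1]<70); c=big(m); print("mandrel all px",px(c,w).min(0),px(c,w).max(0))
p=px(c,w); print(" foot", mm(pt(f,[[130.8,246.2]],.013)), " top",mm(pt(f,[[122.8,245.5]],.073)))
print("loupe",mm(pt(f,[[247,142]],.02)),"green",mm(pt(f,[[130,193]],.02)))
E
python3 m2.py
```

```text
sq ([424.7, 324.2], array([109.9, 108.4]), 44.4)
ob ([589.6, 201.0], array([129.7,  84.9]), 19.9)
sd (array([516.6,   2.4]), array([87.7, 89.5]))
ld (array([ 429.7, -342.1]), array([119.6, 119.8]))
mat ([595.4, -193.5], array([96.8, 97.5]), 44.8)
block ([585.9, 196.0], array([45.5, 46.9]), 53.1)
anvil ([434.3, -336.2], array([86.4, 26.6]), 88.7)
 face ([434.0, -354.5], array([49.9, 26.6]), 90.0)
burr (array([516.7,  -1.2]), array([48.9, 60.9]))
mandrel all px [119.125 237.375] [139.375 254.375]
 foot [[425.4, 330.7]]  top [[424.1, 330.7]]
loupe [[721.2, 18.0]] green [[571.1, 341.2]]
```

```bash
cat > go.py <<'E'
import sys
from h import *
from scipy.spatial.transform import Rotation as Ro
# go.py x y z yaw_deg (mm): deltas in tool units from measured pose
def d(x,y,z,yaw):
    s=arm.get_state(); R=Ro.from_euler('xyz',s["ee_rot"]).as_matrix()
    v=R.T@(np.array([x,y,z])/1000-s["eef_pos"])/.06
    cy=np.degrees(np.arctan2(R[1,0],R[0,0])); t=((cy-yaw+180)%360-180)/5
    print("delta",np.round(v,3),"turn",round(t,2),"| t",round(s["t"],2),"pos",np.round(s["eef_pos"]*1000,1),"yaw",round(cy,1),"q",np.round(s["q"],2),"w",round(s["width"]*1000,1),"F",np.round(s["force"],1))
a=[float(k) for k in sys.argv[1:]]
for i in range(0,len(a),4): d(*a[i:i+4])
E
python3 - <<'E'
from h import *
import pickle
f=pickle.load(open("top0.pkl","rb")); print(pt(f,[[253.3,210.6]],.041))
g=pickle.load(open("scene0.pkl","rb"));
# check cross-view consistency of tray/tool estimates in scene
print(proj(g,[[.5167,-.001,.041],[.5166,.0024,.011],[.5859,.196,.049],[.4247,.3307,.073],[.434,-.336,.053],[.5896,.201,.011],[.4247,.3242,.011],[.4297,-.3421,.011],[.5954,-.1935,.005]]).round(1).tolist())
E
python3 go.py 517 -1 150 0
```

```text
[[ 0.5205579  -0.00115589]]
[[266.1, 179.9], [266.7, 190.5], [305.1, 229.4], [412.0, 220.8], [214.2, 121.4], [304.1, 245.3], [402.0, 242.3], [214.9, 132.6], [197.1, 171.1]]
delta [8.198 8.588 1.276] turn -3.61 | t 0.1 pos [208.9 641.4 225.7] yaw -18.0 q [ 1.54  0.36  0.01 -0.   -1.22 -0.29] w 87.5 F [ 0.7  0.5 -0.8]
```

Emit:
{"method": "jog_arm", "body": {
  "deltas": [
    [[0.3,0.3,0,0],[1.0,1.0,0,-0.5],[1.6,1.7,0,-1],[2.3,2.4,0,-1.5],[3.0,3.1,0.1,-2],[3.7,3.8,0.2,-2.5],[4.3,4.5,0.3,-3],[5.0,5.2,0.4,-3.6]]
  ]
}}

```text
t: 1.1
eef_pos: [0.3978, 0.2505, 0.2024]
ee_rot: [-3.141, -0.0, 0.002]
force: [0.5, 0.8, 1.2]
width: 0.0877
gripper_force: 0.0
```

```bash
python3 go.py 519 -1 150 0 519 -1 18 0
```

```text
delta [2.012 4.195 0.873] turn 0.02 | t 1.1 pos [397.8 250.5 202.4] yaw 0.1 q [ 0.98  0.03 -0.46 -0.   -1.08  0.59] w 87.7 F [0.5 0.8 1.2]
delta [2.012 4.195 3.073] turn 0.02 | t 1.1 pos [397.8 250.5 202.4] yaw 0.1 q [ 0.98  0.03 -0.46 -0.   -1.08  0.59] w 87.7 F [0.5 0.8 1.2]
```

Emit:
{"method": "jog_arm", "body": {
  "deltas": [
    [[0.4,0.8,0.1,0],[0.8,1.6,0.3,0],[1.2,2.5,0.5,0],[1.6,3.4,0.7,0],[2.0,4.1,0.9,0],[2.0,4.2,1.0,0],[2.0,4.2,1.0,0],[2.0,4.2,1.0,0]]
  ]
}}

```text
t: 2.1
eef_pos: [0.5174, 0.001, 0.1429]
ee_rot: [-3.141, -0.0, 0.0]
force: [-0.7, -0.5, -0.2]
width: 0.0875
gripper_force: 0.0
```

```bash
python3 go.py 519 -1 18 0
python3 - <<'E'
from h import *
f=grab_frame("scene"); save(f,"s1.png")
E
```

```text
delta [0.026 0.033 2.082] turn 0.0 | t 2.1 pos [517.4   1.  142.9] yaw 0.0 q [ 0.38  0.17 -0.45  0.   -0.95  1.19] w 87.5 F [-0.7 -0.5 -0.2]
```

View pics/s1.png

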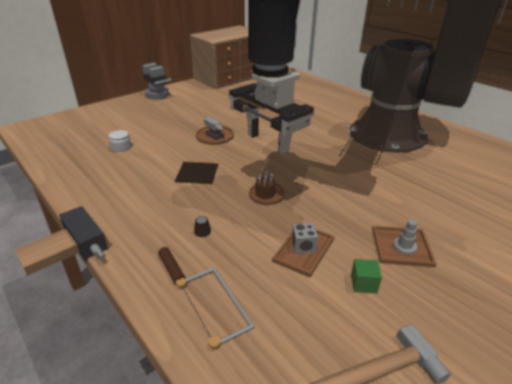

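The gripper hangs above the burr stand (265,187), open and aligned. I'll descend and grip.

Emit:
{"method": "jog_arm", "body": {
  "deltas": [
    [[0.03,0.03,0.5,0],[0.03,0.03,1.0,0],[0.03,0.03,1.5,0],[0.03,0.03,1.8,0],[0.03,0.03,2.0,0],[0.03,0.03,2.08,0],[0.03,0.03,2.08,0],[0.03,0.03,2.08,0]]
  ]
}}

```text
t: 3.15
eef_pos: [0.5198, -0.0014, 0.0185]
ee_rot: [-3.141, -0.001, -0.0]
force: [0.6, -0.1, -1.0]
width: 0.0877
gripper_force: 0.0
```

Emit:
{"method": "jog_arm", "body": {
  "deltas": [
    [[0,0,0,0],[0,0,0,0],[0,0,0,0],[0,0,0,0],[0,0,0,0],[0,0,0,0],[0,0,0,0],[0,0,0,0]]
  ],
  "grip": 40,
  "squeeze": 15
}}

```text
t: 4.15
eef_pos: [0.5194, -0.0016, 0.0178]
ee_rot: [-3.142, -0.0, -0.001]
force: [-0.5, 0.9, 1.5]
width: 0.0501
gripper_force: 15.0
```

Emit:
{"method": "jog_arm", "body": {
  "deltas": [
    [[0,0,-0.1,0],[0,0,-0.3,0],[0,0,-0.6,0],[0,0,-0.9,0],[0,0,-1.2,0],[0,0,-1.4,0],[0,0,-1.5,0],[0,0,-1.5,0]]
  ]
}}

```text
t: 5.15
eef_pos: [0.5193, -0.0016, 0.108]
ee_rot: [-3.141, -0.0, -0.001]
force: [-0.1, 0.4, -1.5]
width: 0.0498
gripper_force: 15.0
```

```bash
python3 go.py 594 -193 108 0 594 -193 20 0
```

```text
delta [ 1.247  3.189 -0.   ] turn -0.01 | t 5.15 pos [519.3  -1.6 108. ] yaw -0.0 q [ 0.38  0.22 -0.49 -0.   -0.87  1.19] w 49.8 F [-0.1  0.4 -1.5]
delta [1.246 3.189 1.466] turn -0.01 | t 5.15 pos [519.3  -1.6 108. ] yaw -0.0 q [ 0.38  0.22 -0.49 -0.   -0.87  1.19] w 49.8 F [-0.1  0.4 -1.5]
```

Emit:
{"method": "jog_arm", "body": {
  "deltas": [
    [[0.1,0.3,0,0],[0.3,0.8,0,0],[0.5,1.3,0,0],[0.7,1.8,0,0],[0.9,2.4,0,0],[1.1,2.9,0,0],[1.25,3.2,0,0],[1.25,3.2,0,0]]
  ]
}}

```text
t: 6.15
eef_pos: [0.5941, -0.1946, 0.1067]
ee_rot: [-3.142, 0.001, -0.002]
force: [0.1, 1.1, -1.9]
width: 0.0495
gripper_force: 15.0
```

Emit:
{"method": "jog_arm", "body": {
  "deltas": [
    [[0,0,0.1,0],[0,0,0.4,0],[0,0,0.8,0],[0,0,1.1,0],[0,0,1.3,0],[0,0,1.4,0],[0,0,1.45,0],[0,0,1.48,0]]
  ]
}}

```text
t: 7.15
eef_pos: [0.5946, -0.1937, 0.0193]
ee_rot: [3.141, -0.001, -0.001]
force: [1.0, -0.2, -0.3]
width: 0.0497
gripper_force: 15.0
```

Emit:
{"method": "jog_arm", "body": {
  "deltas": [
    [[0,0,0.01,0],[0,0,0.01,0],[0,0,0.01,0],[0,0,0.01,0],[0,0,0.01,0],[0,0,0.01,0]]
  ],
  "grip": 75
}}

```text
t: 7.9
eef_pos: [0.5942, -0.1936, 0.0183]
ee_rot: [3.142, 0.0, -0.001]
force: [0.1, 0.3, 0.2]
width: 0.0747
gripper_force: 0.0
```

Emit:
{"method": "jog_arm", "body": {
  "deltas": [
    [[0,0,-0.2,0],[0,0,-0.6,0],[0,0,-1.1,0],[0,0,-1.6,0],[0,0,-1.8,0],[0,0,-1.8,0]]
  ]
}}

```text
t: 8.65
eef_pos: [0.5946, -0.1937, 0.1274]
ee_rot: [-3.142, -0.002, -0.001]
force: [0.2, 0.1, -1.1]
width: 0.0751
gripper_force: 0.0
```

```bash
python3 go.py 424.7 330.7 140 0
python3 - <<'E'
from h import *
f=grab_frame("scene"); save(f,"s2.png")
E
```

```text
delta [-2.837 -8.737 -0.215] turn -0.01 | t 8.65 pos [ 594.6 -193.7  127.4] yaw -0.0 q [-0.    0.35 -0.23 -0.   -0.98  1.57] w 75.1 F [ 0.2  0.1 -1.1]
```

View pics/s2.png

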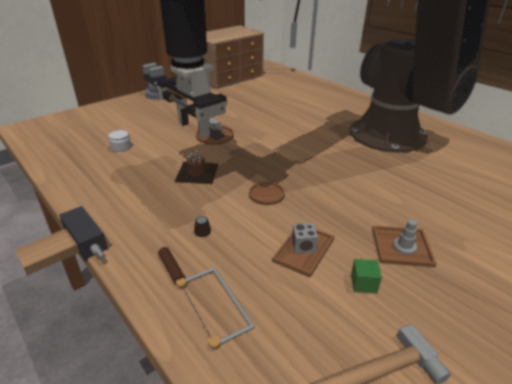

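The burr stand is upright on the mat (195,168) and the small dish (267,192) is empty. Next is the mandrel.

Emit:
{"method": "jog_arm", "body": {
  "deltas": [
    [[-0.2,-0.6,0,0],[-0.5,-1.5,-0.1,0],[-0.8,-2.4,-0.1,0],[-1.1,-3.3,-0.2,0],[-1.4,-4.2,-0.2,0],[-1.7,-5.1,-0.2,0],[-2.0,-6.0,-0.2,0],[-2.3,-6.9,-0.2,0]]
  ]
}}

```text
t: 9.7
eef_pos: [0.455, 0.2216, 0.1372]
ee_rot: [3.14, 0.001, -0.001]
force: [1.3, -0.6, 0.8]
width: 0.0746
gripper_force: 0.0
```

```bash
python3 go.py 424.7 330.7 110 0
```

```text
delta [-0.505 -1.819  0.452] turn -0.01 | t 9.7 pos [455.  221.6 137.2] yaw -0.0 q [ 0.84  0.16 -0.48 -0.   -0.93  0.73] w 74.6 F [ 1.3 -0.6  0.8]
```

Emit:
{"method": "jog_arm", "body": {
  "deltas": [
    [[-0.2,-0.6,0.1,0],[-0.4,-1.3,0.3,0],[-0.5,-1.8,0.4,0],[-0.5,-1.82,0.45,0],[-0.5,-1.82,0.45,0],[-0.5,-1.82,0.45,0]]
  ]
}}

```text
t: 10.45
eef_pos: [0.4266, 0.3287, 0.1111]
ee_rot: [3.141, 0.0, -0.001]
force: [0.1, 0.9, -0.3]
width: 0.0753
gripper_force: 0.0
```

```bash
python3 go.py 424.7 330.7 17 0
```

```text
delta [-0.031 -0.035  1.569] turn -0.02 | t 10.45 pos [426.6 328.7 111.1] yaw -0.1 q [ 1.02  0.24 -0.44 -0.   -0.89  0.55] w 75.3 F [ 0.1  0.9 -0.3]
```

Emit:
{"method": "jog_arm", "body": {
  "deltas": [
    [[-0.03,-0.03,0.3,0],[-0.03,-0.03,0.8,0],[-0.03,-0.03,1.2,0],[-0.03,-0.03,1.45,0],[-0.03,-0.03,1.55,0],[-0.03,-0.03,1.57,0],[-0.03,-0.03,1.57,0]]
  ]
}}

```text
t: 11.32
eef_pos: [0.425, 0.3319, 0.0178]
ee_rot: [-3.141, -0.001, -0.001]
force: [0.2, -0.6, 0.3]
width: 0.0751
gripper_force: 0.0
```

Emit:
{"method": "jog_arm", "body": {
  "deltas": [
    [[0,0,0,0],[0,0,0,0],[0,0,0,0],[0,0,0,0],[0,0,0,0],[0,0,0,0],[0,0,0,0],[0,0,0,0]]
  ],
  "grip": 22,
  "squeeze": 30
}}

```text
t: 12.32
eef_pos: [0.4248, 0.3316, 0.0172]
ee_rot: [-3.141, -0.0, -0.001]
force: [-0.0, 0.4, -0.6]
width: 0.0291
gripper_force: 30.0
```

Emit:
{"method": "jog_arm", "body": {
  "deltas": [
    [[0,0,-0.1,0],[0,0,-0.3,0],[0,0,-0.6,0],[0,0,-0.9,0],[0,0,-1.1,0],[0,0,-1.2,0],[0,0,-1.2,0]]
  ]
}}

```text
t: 13.2
eef_pos: [0.4247, 0.3314, 0.0894]
ee_rot: [-3.141, -0.0, -0.001]
force: [0.9, 0.4, -3.3]
width: 0.0292
gripper_force: 30.0
```

```bash
python3 go.py 516.6 2.4 90 0 516.6 2.4 18 0
```

```text
delta [ 1.536  5.482 -0.012] turn -0.01 | t 13.2 pos [424.7 331.4  89.4] yaw -0.0 q [ 1.03  0.27 -0.47 -0.   -0.83  0.54] w 29.2 F [ 0.9  0.4 -3.3]
delta [1.536 5.483 1.188] turn -0.01 | t 13.2 pos [424.7 331.4  89.4] yaw -0.0 q [ 1.03  0.27 -0.47 -0.   -0.83  0.54] w 29.2 F [ 0.9  0.4 -3.3]
```

Emit:
{"method": "jog_arm", "body": {
  "deltas": [
    [[0.1,0.4,0,0],[0.3,1.1,0,0],[0.5,1.9,0,0],[0.8,2.8,0,0],[1.0,3.7,0,0],[1.3,4.6,0,0],[1.5,5.2,0,0],[1.54,5.48,0,0]]
  ]
}}

```text
t: 14.2
eef_pos: [0.5164, -0.0001, 0.0884]
ee_rot: [3.141, 0.002, -0.003]
force: [-0.2, -1.0, -3.9]
width: 0.0292
gripper_force: 30.0
```

Emit:
{"method": "jog_arm", "body": {
  "deltas": [
    [[0,0,0,0],[0,0,0.2,0],[0,0,0.5,0],[0,0,0.8,0],[0,0,1.0,0],[0,0,1.1,0],[0,0,1.15,0],[0,0,1.15,0]]
  ]
}}

```text
t: 15.2
eef_pos: [0.5171, 0.0027, 0.0203]
ee_rot: [-3.142, -0.0, -0.0]
force: [0.2, -0.4, -3.1]
width: 0.0292
gripper_force: 30.0
```

```bash
python3 go.py 516.6 2.4 17.5 0
```

```text
delta [-0.008  0.005  0.047] turn -0.0 | t 15.2 pos [517.1   2.7  20.3] yaw -0.0 q [ 0.39  0.34 -0.58  0.   -0.65  1.19] w 29.2 F [ 0.2 -0.4 -3.1]
```

Emit:
{"method": "jog_arm", "body": {
  "deltas": [
    [[0,0,0.03,0],[0,0,0.05,0],[0,0,0.05,0],[0,0,0.05,0]]
  ]
}}

```text
t: 15.7
eef_pos: [0.5169, 0.0025, 0.0172]
ee_rot: [-3.142, -0.0, -0.001]
force: [-1.5, -0.0, -4.3]
width: 0.0292
gripper_force: 30.0
```

Emit:
{"method": "jog_arm", "body": {
  "deltas": [
    [[0,0,0,0],[0,0,0,0],[0,0,0,0],[0,0,0,0],[0,0,0,0],[0,0,0,0],[0,0,0,0]]
  ],
  "grip": 80
}}

```text
t: 16.58
eef_pos: [0.5169, 0.0026, 0.0171]
ee_rot: [3.142, 0.0, -0.001]
force: [0.3, 0.5, 0.1]
width: 0.0798
gripper_force: 0.0
```

Emit:
{"method": "jog_arm", "body": {
  "deltas": [
    [[0,0,-0.2,0],[0,0,-0.6,0],[0,0,-1.1,0],[0,0,-1.5,0],[0,0,-1.8,0],[0,0,-1.8,0]]
  ]
}}

```text
t: 17.32
eef_pos: [0.518, 0.0029, 0.1273]
ee_rot: [-3.14, -0.004, -0.0]
force: [-0.0, -0.4, 0.1]
width: 0.0802
gripper_force: 0.0
```

```bash
python3 go.py 585.9 196 110 -36.9
```

```text
delta [ 1.13  -3.219  0.297] turn 7.37 | t 17.32 pos [518.    2.9 127.3] yaw -0.0 q [ 0.39  0.19 -0.47  0.   -0.91  1.19] w 80.2 F [-0.  -0.4  0.1]
```

Emit:
{"method": "jog_arm", "body": {
  "deltas": [
    [[0.1,-0.3,0,1],[0.3,-0.9,0,2.5],[0.6,-1.6,0,4],[0.8,-2.3,0,5.5],[1.0,-2.9,0.1,7],[1.13,-3.22,0.2,7.4],[1.13,-3.22,0.25,7.4],[1.13,-3.22,0.25,7.4]]
  ]
}}

```text
t: 18.32
eef_pos: [0.5841, 0.195, 0.1094]
ee_rot: [3.14, 0.001, -0.646]
force: [-0.0, -0.9, 0.2]
width: 0.08
gripper_force: 0.0
```

```bash
python3 go.py 585.9 196 20 -36.9
python3 - <<'E'
from h import *
f=grab_frame("scene"); save(f,"s3.png")
E
```

```text
delta [ 0.015 -0.034  1.49 ] turn -0.02 | t 18.32 pos [584.1 195.  109.4] yaw -37.0 q [ 0.64  0.36 -0.27 -0.   -0.94  0.29] w 80.0 F [-0.  -0.9  0.2]
```

View pics/s3.png

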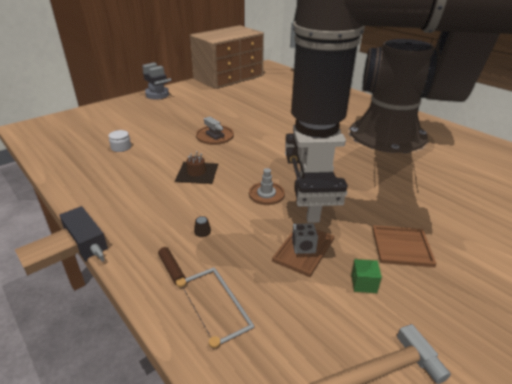

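The mandrel stands upright in the small dish (267,185), and the gripper is over the block (305,240) with the fingers in line with the view. I'll descend.

Emit:
{"method": "jog_arm", "body": {
  "deltas": [
    [[0.01,-0.03,0.3,0],[0.01,-0.03,0.7,0],[0.01,-0.03,1.1,0],[0.01,-0.03,1.35,0],[0.01,-0.03,1.47,0],[0.01,-0.03,1.49,0],[0.01,-0.03,1.49,0]]
  ]
}}

```text
t: 19.25
eef_pos: [0.5868, 0.197, 0.0214]
ee_rot: [-3.141, -0.0, -0.646]
force: [-0.2, 0.1, 0.8]
width: 0.08
gripper_force: 0.0
```

Emit:
{"method": "jog_arm", "body": {
  "deltas": [
    [[0,0,0,0],[0,0,0,0],[0,0,0,0],[0,0,0,0],[0,0,0,0],[0,0,0,0],[0,0,0,0],[0,0,0,0]]
  ],
  "grip": 36,
  "squeeze": 40
}}

```text
t: 20.25
eef_pos: [0.5865, 0.1969, 0.0209]
ee_rot: [-3.141, -0.0, -0.646]
force: [-0.1, 0.1, 1.3]
width: 0.0438
gripper_force: 39.9
```

Emit:
{"method": "jog_arm", "body": {
  "deltas": [
    [[0,0,-0.1,0],[0,0,-0.3,0],[0,0,-0.6,0],[0,0,-0.9,0],[0,0,-1.1,0],[0,0,-1.2,0],[0,0,-1.2,0]]
  ]
}}

```text
t: 21.12
eef_pos: [0.5864, 0.1969, 0.0932]
ee_rot: [-3.141, -0.0, -0.647]
force: [0.2, 0.7, -5.9]
width: 0.0433
gripper_force: 39.9
```

```bash
python3 go.py 424.7 324.2 90 -36.9 424.7 324.2 90 -45
```

```text
delta [-3.43  -0.07   0.053] turn -0.03 | t 21.12 pos [586.4 196.9  93.2] yaw -37.0 q [ 0.64  0.38 -0.29 -0.   -0.9   0.29] w 43.3 F [ 0.2  0.7 -5.9]
delta [-3.43  -0.07   0.053] turn 1.59 | t 21.12 pos [586.4 196.9  93.2] yaw -37.0 q [ 0.64  0.38 -0.29 -0.   -0.9   0.29] w 43.3 F [ 0.2  0.7 -5.9]
```

Emit:
{"method": "jog_arm", "body": {
  "deltas": [
    [[-0.2,0,0,0],[-0.7,0,0,0.3],[-1.3,0,0,0.7],[-1.9,0,0,1.1],[-2.5,-0.05,0,1.4],[-3.0,-0.07,0,1.6],[-3.3,-0.07,0,1.6],[-3.43,-0.07,0,1.6]]
  ]
}}

```text
t: 22.12
eef_pos: [0.4236, 0.3246, 0.0925]
ee_rot: [3.141, -0.0, -0.784]
force: [0.0, -0.3, -5.9]
width: 0.0437
gripper_force: 39.9
```

Emit:
{"method": "jog_arm", "body": {
  "deltas": [
    [[0,0,0,0],[0,0,0.2,0],[0,0,0.5,0],[0,0,0.8,0],[0,0,1.0,0],[0,0,1.1,0],[0,0,1.15,0],[0,0,1.15,0]]
  ]
}}

```text
t: 23.12
eef_pos: [0.4248, 0.3243, 0.0239]
ee_rot: [-3.141, 0.0, -0.786]
force: [-1.0, -0.8, -6.1]
width: 0.0436
gripper_force: 39.9
```

```bash
python3 go.py 424.7 324.2 21 -45
```

```text
delta [-0.001  0.002  0.049] turn -0.01 | t 23.12 pos [424.8 324.3  23.9] yaw -45.0 q [ 1.02  0.35 -0.54  0.   -0.68 -0.23] w 43.6 F [-1.  -0.8 -6.1]
```

Emit:
{"method": "jog_arm", "body": {
  "deltas": [
    [[0,0,0.03,0],[0,0,0.05,0],[0,0,0.05,0],[0,0,0.05,0]]
  ]
}}

```text
t: 23.62
eef_pos: [0.4246, 0.3242, 0.0209]
ee_rot: [-3.141, 0.0, -0.786]
force: [0.3, -0.1, -6.0]
width: 0.0436
gripper_force: 39.9
```

Emit:
{"method": "jog_arm", "body": {
  "deltas": [
    [[0,0,0,0],[0,0,0,0],[0,0,0,0],[0,0,0,0],[0,0,0,0],[0,0,0,0],[0,0,0,0]]
  ],
  "grip": 80
}}

```text
t: 24.5
eef_pos: [0.4246, 0.3241, 0.0207]
ee_rot: [3.141, -0.0, -0.786]
force: [-0.6, -0.7, -1.0]
width: 0.0799
gripper_force: 0.0
```

Emit:
{"method": "jog_arm", "body": {
  "deltas": [
    [[0,0,-0.2,0],[0,0,-0.6,0],[0,0,-1.1,0],[0,0,-1.6,0],[0,0,-1.9,0],[0,0,-1.9,0]]
  ]
}}

```text
t: 25.25
eef_pos: [0.4253, 0.325, 0.137]
ee_rot: [-3.138, 0.001, -0.786]
force: [-0.6, -0.2, -0.2]
width: 0.0799
gripper_force: 0.0
```

```bash
python3 go.py 520 0 145 -68
```

```text
delta [ 4.947  2.711 -0.147] turn 4.6 | t 25.25 pos [425.3 325.  137. ] yaw -45.0 q [ 1.02  0.21 -0.42  0.   -0.94 -0.23] w 79.9 F [-0.6 -0.2 -0.2]
```

Emit:
{"method": "jog_arm", "body": {
  "deltas": [
    [[0.4,0.2,0,0.5],[1.1,0.6,-0.1,1.1],[1.8,1.0,-0.1,1.8],[2.6,1.4,-0.15,2.5],[3.3,1.8,-0.15,3.2],[4.0,2.2,-0.15,3.8],[4.5,2.5,-0.15,4.3],[4.95,2.7,-0.15,4.6]]
  ]
}}

```text
t: 26.25
eef_pos: [0.5195, -0.0022, 0.1432]
ee_rot: [3.14, 0.0, -1.19]
force: [0.3, 0.3, 0.7]
width: 0.0796
gripper_force: 0.0
```

```bash
python3 go.py 434 -340 120 -91
```

```text
delta [4.696 3.417 0.39 ] turn 4.57 | t 26.25 pos [519.5  -2.2 143.2] yaw -68.2 q [ 0.37  0.18 -0.44 -0.   -0.95  0.01] w 79.6 F [0.3 0.3 0.7]
```

Emit:
{"method": "jog_arm", "body": {
  "deltas": [
    [[0.3,0.2,0,0.5],[1.0,0.7,0,1.1],[1.8,1.3,0,1.8],[2.5,1.8,0.1,2.5],[3.2,2.3,0.2,3.2],[3.9,2.8,0.3,3.9],[4.5,3.3,0.4,4.4],[4.7,3.42,0.4,4.6]]
  ]
}}

```text
t: 27.25
eef_pos: [0.4331, -0.3405, 0.1184]
ee_rot: [3.139, 0.001, -1.593]
force: [0.6, 0.4, -0.3]
width: 0.0801
gripper_force: 0.0
```

```bash
python3 - <<'E'
from h import *
f=grab_frame("scene"); save(f,"s4.png")
E
python3 go.py 434 -340 25 -91
```

```text
delta [-0.015 -0.008  1.563] turn -0.05 | t 27.3 pos [ 433.7 -340.9  118.8] yaw -91.3 q [-0.31  0.25 -0.41  0.   -0.91  0.29] w 80.3 F [ 0.7 -2.1  0. ]
```

View pics/s4.png

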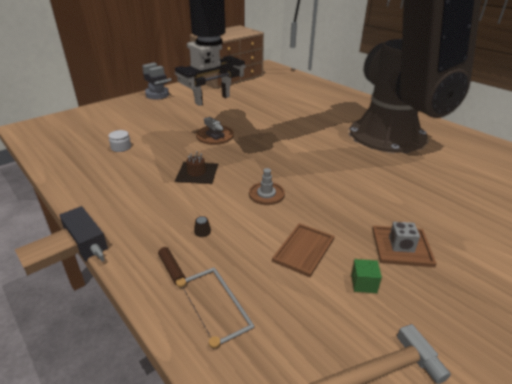

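The block is in the square tray (404,238), the oblong tray (305,248) is empty, and the gripper straddles the anvil at (214,128).

Emit:
{"method": "jog_arm", "body": {
  "deltas": [
    [[0,0,0.3,0],[0,0,0.8,0],[0,0,1.2,0],[0,0,1.45,0],[0,0,1.55,0],[0,0,1.57,0],[0,0,1.57,0]]
  ]
}}

```text
t: 28.18
eef_pos: [0.4356, -0.3389, 0.0262]
ee_rot: [-3.141, -0.0, -1.589]
force: [0.1, -0.0, 0.4]
width: 0.08
gripper_force: 0.0
```

Emit:
{"method": "jog_arm", "body": {
  "deltas": [
    [[0,0,0,0],[0,0,0,0],[0,0,0,0],[0,0,0,0],[0,0,0,0],[0,0,0,0],[0,0,0,0],[0,0,0,0]]
  ],
  "grip": 16,
  "squeeze": 40
}}

```text
t: 29.18
eef_pos: [0.4345, -0.3387, 0.0255]
ee_rot: [3.141, 0.0, -1.589]
force: [-2.0, -0.3, 1.2]
width: 0.0236
gripper_force: 39.9
```

Emit:
{"method": "jog_arm", "body": {
  "deltas": [
    [[0,0,-0.1,0],[0,0,-0.3,0],[0,0,-0.6,0],[0,0,-1.0,0],[0,0,-1.4,0],[0,0,-1.6,0],[0,0,-1.7,0],[0,0,-1.7,0]]
  ]
}}

```text
t: 30.18
eef_pos: [0.4349, -0.3387, 0.1274]
ee_rot: [3.142, 0.0, -1.589]
force: [0.8, -0.1, -5.7]
width: 0.0238
gripper_force: 39.9
```

```bash
python3 go.py 570 -70 130 -125
python3 - <<'E'
from h import *
f=grab_frame("top"); save(f,"t4.png")
i=cv2.imread("pics/t4.png")[200:300,330:430]; cv2.imwrite("pics/t4c.png",cv2.resize(i,None,fx=4,fy=4))
E
```

```text
delta [-4.518 -2.17  -0.043] turn 6.79 | t 30.18 pos [ 434.9 -338.7  127.4] yaw -91.0 q [-0.31  0.24 -0.4  -0.   -0.93  0.29] w 23.8 F [ 0.8 -0.1 -5.7]
```

View pics/t4c.png

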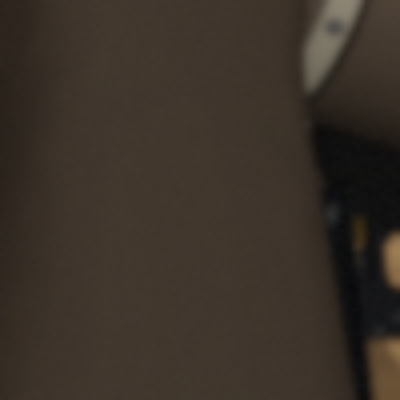

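The arm hides the anvil from the top camera, but the opening of 23.8 mm and the 5.7 N load confirm the grip.

Emit:
{"method": "jog_arm", "body": {
  "deltas": [
    [[-0.3,-0.1,0,0.5],[-0.9,-0.4,0,1.3],[-1.6,-0.7,0,2.2],[-2.3,-1.1,0,3.2],[-3.0,-1.4,0,4.3],[-3.6,-1.7,0,5.3],[-4.2,-2.0,0,6.2],[-4.5,-2.2,0,6.8]]
  ]
}}

```text
t: 31.22
eef_pos: [0.5722, -0.0694, 0.1264]
ee_rot: [3.14, -0.001, -2.183]
force: [0.5, -0.8, -5.2]
width: 0.0235
gripper_force: 39.9
```

```bash
python3 go.py 587.2 200.1 120 -160.1
```

```text
delta [-3.819  2.376  0.106] turn 7.01 | t 31.23 pos [572.2 -69.4 126.4] yaw -125.1 q [ 0.22  0.28 -0.34 -0.   -0.95 -0.83] w 23.5 F [ 0.5 -0.8 -5.2]
```

Emit:
{"method": "jog_arm", "body": {
  "deltas": [
    [[-0.3,0.2,0,0.5],[-0.8,0.5,0,1.4],[-1.4,0.9,0,2.5],[-2.0,1.2,0,3.6],[-2.6,1.6,0,4.7],[-3.2,2.0,0,5.8],[-3.6,2.2,0,6.6],[-3.82,2.38,0,7]]
  ]
}}

```text
t: 32.22
eef_pos: [0.5862, 0.1998, 0.126]
ee_rot: [-3.141, -0.002, -2.794]
force: [-1.7, 0.1, -5.5]
width: 0.0236
gripper_force: 39.9
```

Emit:
{"method": "jog_arm", "body": {
  "deltas": [
    [[0,0,0.1,0],[0,0,0.4,0],[0,0,0.8,0],[0,0,1.2,0],[0,0,1.5,0],[0,0,1.6,0],[0,0,1.63,0],[0,0,1.63,0]]
  ]
}}

```text
t: 33.22
eef_pos: [0.5871, 0.1986, 0.0304]
ee_rot: [3.141, 0.001, -2.793]
force: [0.3, 0.1, -6.5]
width: 0.0236
gripper_force: 39.9
```

```bash
python3 go.py 587.2 200.1 25.7 -160.1
```

```text
delta [-0.01   0.022  0.079] turn 0.01 | t 33.23 pos [587.1 198.6  30.4] yaw -160.0 q [ 0.64  0.45 -0.34  0.   -0.77 -1.86] w 23.6 F [ 0.3  0.1 -6.5]
```

Emit:
{"method": "jog_arm", "body": {
  "deltas": [
    [[0,0.02,0.03,0],[0,0.02,0.06,0],[0,0.02,0.08,0],[0,0.02,0.08,0],[0,0.02,0.08,0]]
  ]
}}

```text
t: 33.85
eef_pos: [0.5862, 0.1997, 0.0255]
ee_rot: [3.141, 0.0, -2.793]
force: [-3.4, 0.9, 2.7]
width: 0.0238
gripper_force: 39.9
```

Emit:
{"method": "jog_arm", "body": {
  "deltas": [
    [[0,0,0,0],[0,0,0,0],[0,0,0,0],[0,0,0,0],[0,0,0,0],[0,0,0,0],[0,0,0,0],[0,0,0,0]]
  ],
  "grip": 70
}}

```text
t: 34.85
eef_pos: [0.5861, 0.1995, 0.0249]
ee_rot: [-3.142, -0.0, -2.793]
force: [-0.5, 0.8, -0.7]
width: 0.0701
gripper_force: 0.0
```

Emit:
{"method": "jog_arm", "body": {
  "deltas": [
    [[0,0,-0.2,0],[0,0,-0.6,0],[0,0,-1.1,0],[0,0,-1.6,0],[0,0,-1.8,0],[0,0,-1.8,0]]
  ]
}}

```text
t: 35.6
eef_pos: [0.5865, 0.1998, 0.134]
ee_rot: [3.141, 0.002, -2.793]
force: [-1.3, 0.0, -0.0]
width: 0.0701
gripper_force: 0.0
```

```bash
python3 go.py 594.5 -193.7 125 -160
```

```text
delta [ 2.114 -6.21   0.142] turn -0.01 | t 35.6 pos [586.5 199.8 134. ] yaw -160.0 q [ 0.64  0.34 -0.24 -0.   -0.99 -1.87] w 70.1 F [-1.3  0.  -0. ]
```

Emit:
{"method": "jog_arm", "body": {
  "deltas": [
    [[0.1,-0.4,0,0],[0.4,-1.2,0,0],[0.7,-2.1,0,0],[1.0,-3.0,0,0],[1.3,-3.9,0,0],[1.6,-4.8,0,0],[1.9,-5.7,0,0],[2.1,-6.2,0,0]]
  ],
  "grip": 82
}}

```text
t: 36.6
eef_pos: [0.5931, -0.1966, 0.1313]
ee_rot: [3.141, -0.003, -2.796]
force: [0.4, 0.6, -0.4]
width: 0.082
gripper_force: 0.0
```

```bash
python3 go.py 594.5 -193.7 18 -160
python3 - <<'E'
from h import *
f=grab_frame("scene"); save(f,"s5.png")
E
```

```text
delta [-0.044  0.035  1.888] turn -0.04 | t 36.6 pos [ 593.1 -196.6  131.3] yaw -160.2 q [-0.01  0.35 -0.23 -0.   -0.99 -1.22] w 82.0 F [ 0.4  0.6 -0.4]
```

View pics/s5.png

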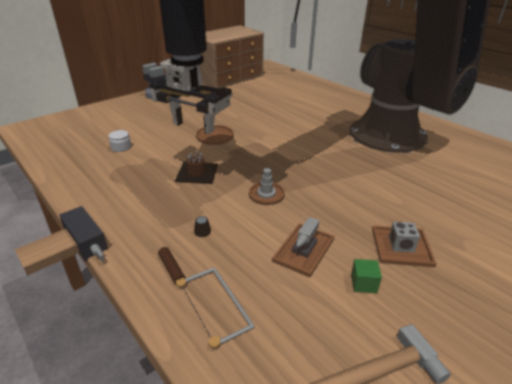

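The anvil lies lengthwise in the oblong tray (305,242), and the gripper is above the burr stand (195,165).

Emit:
{"method": "jog_arm", "body": {
  "deltas": [
    [[0,0.01,0.4,0],[0,0.01,0.9,0],[0,0.01,1.4,0],[0,0.01,1.7,0],[0,0.01,1.85,0],[0,0.01,1.88,0],[0,0.01,1.88,0]]
  ]
}}

```text
t: 37.52
eef_pos: [0.5951, -0.1926, 0.0209]
ee_rot: [-3.141, 0.001, -2.793]
force: [-0.4, 0.7, -0.4]
width: 0.0822
gripper_force: 0.0
```

Emit:
{"method": "jog_arm", "body": {
  "deltas": [
    [[0,0,0,0],[0,0,0,0],[0,0,0,0],[0,0,0,0],[0,0,0,0],[0,0,0,0],[0,0,0,0],[0,0,0,0]]
  ],
  "grip": 40,
  "squeeze": 15
}}

```text
t: 38.52
eef_pos: [0.5947, -0.1926, 0.0204]
ee_rot: [-3.141, 0.0, -2.793]
force: [-0.6, 0.3, 3.5]
width: 0.0492
gripper_force: 15.0
```

Emit:
{"method": "jog_arm", "body": {
  "deltas": [
    [[0,0,-0.1,0],[0,0,-0.3,0],[0,0,-0.6,0],[0,0,-0.9,0],[0,0,-1.1,0],[0,0,-1.2,0],[0,0,-1.2,0]]
  ]
}}

```text
t: 39.4
eef_pos: [0.5947, -0.1925, 0.0926]
ee_rot: [-3.141, 0.001, -2.793]
force: [1.3, 0.8, -1.3]
width: 0.0495
gripper_force: 15.0
```

```bash
python3 go.py 429.7 -342.1 90 -160
```

```text
delta [ 3.435 -1.405  0.041] turn -0.01 | t 39.4 pos [ 594.7 -192.5   92.6] yaw -160.0 q [-0.    0.39 -0.27 -0.   -0.91 -1.22] w 49.5 F [ 1.3  0.8 -1.3]
```

Emit:
{"method": "jog_arm", "body": {
  "deltas": [
    [[0.2,-0.1,0,0],[0.7,-0.3,0,0],[1.3,-0.5,0,0],[1.9,-0.8,0,0],[2.5,-1.0,0,0],[3.0,-1.2,0,0],[3.3,-1.35,0,0],[3.44,-1.4,0,0]]
  ]
}}

```text
t: 40.4
eef_pos: [0.4284, -0.3428, 0.0919]
ee_rot: [3.141, -0.0, -2.794]
force: [0.0, 0.2, -0.4]
width: 0.049
gripper_force: 15.0
```

Emit:
{"method": "jog_arm", "body": {
  "deltas": [
    [[0,0,0,0],[0,0,0.2,0],[0,0,0.5,0],[0,0,0.8,0],[0,0,1.0,0],[0,0,1.1,0],[0,0,1.15,0],[0,0,1.15,0]]
  ]
}}

```text
t: 41.4
eef_pos: [0.4295, -0.342, 0.0233]
ee_rot: [-3.141, 0.0, -2.793]
force: [0.4, -0.0, -1.3]
width: 0.0498
gripper_force: 15.0
```

```bash
python3 go.py 429.7 -342.1 20.5 -160
```

```text
delta [-0.003 -0.003  0.047] turn -0.01 | t 41.4 pos [ 429.5 -342.    23.3] yaw -160.0 q [-0.32  0.37 -0.51  0.   -0.69 -0.91] w 49.8 F [ 0.4 -0.  -1.3]
```

Emit:
{"method": "jog_arm", "body": {
  "deltas": [
    [[0,0,0.03,0],[0,0,0.05,0],[0,0,0.05,0],[0,0,0.05,0]]
  ]
}}

```text
t: 41.9
eef_pos: [0.4294, -0.3421, 0.0204]
ee_rot: [-3.141, 0.0, -2.793]
force: [-0.2, 0.5, 0.5]
width: 0.0497
gripper_force: 15.0
```

Emit:
{"method": "jog_arm", "body": {
  "deltas": [
    [[0,0,0,0],[0,0,0,0],[0,0,0,0],[0,0,0,0],[0,0,0,0],[0,0,0,0],[0,0,0,0]]
  ],
  "grip": 80
}}

```text
t: 42.78
eef_pos: [0.4292, -0.342, 0.0202]
ee_rot: [-3.142, -0.0, -2.793]
force: [-0.0, -1.2, -0.5]
width: 0.0803
gripper_force: 0.0
```

Emit:
{"method": "jog_arm", "body": {
  "deltas": [
    [[0,0,-0.2,0],[0,0,-0.6,0],[0,0,-1.1,0],[0,0,-1.6,0],[0,0,-2.1,0],[0,0,-2.6,0],[0,0,-3,0],[0,0,-3,0]]
  ]
}}

```text
t: 43.78
eef_pos: [0.4302, -0.3425, 0.2032]
ee_rot: [-3.138, 0.003, -2.793]
force: [0.4, -0.4, -0.4]
width: 0.0795
gripper_force: 0.0
```

```bash
python3 go.py 200 -620 200 -160
```

```text
delta [ 5.187 -3.035  0.046] turn -0.0 | t 43.77 pos [ 430.2 -342.5  203.2] yaw -160.0 q [-0.32  0.17 -0.3   0.   -1.09 -0.91] w 79.5 F [ 0.4 -0.4 -0.4]
```

Emit:
{"method": "jog_arm", "body": {
  "deltas": [
    [[0.5,-0.3,0,0],[1.2,-0.7,0,0],[2,-1.1,0,0],[2.8,-1.6,0,0],[3.6,-2.1,0,0],[4.4,-2.6,0,0],[5.0,-2.9,0,0],[5.2,-3.0,0,0]]
  ]
}}

```text
t: 44.78
eef_pos: [0.1954, -0.6186, 0.1993]
ee_rot: [3.14, -0.0, -2.796]
force: [0.3, 1.1, 0.6]
width: 0.0799
gripper_force: 0.0
```

Run:
```python
from h import *
import pickle
f=grab_frame("top"); pickle.dump(f,open("top1.pkl","wb")); save(f,"t6.png")
img=f["img"]; w=[(105,217),(155,158),(222,185),(347,216)]
out=np.vstack([np.hstack([cv2.resize(img[b:b+60,a:a+60],(300,300),interpolation=cv2.INTER_CUBIC) for a,b in p]) for p in (w[:2],w[2:])])
cv2.imwrite("pics/c6.png",np.clip(out[:,:,::-1]*1.6,0,255).astype(np.uint8))
# expected pixel of tool tops at tray centres, in crop px
for (a,b),P in zip(w,[[.4247,.3242,.049],[.5896,.201,.053],[.5166,.0024,.073],[.4297,-.3421,.041]]): print(((proj(f,[P])[0]-[a,b]+.5)*5).round(0))
```

```text
[120. 146.]
[119. 133.]
[152. 129.]
[177. 148.]
```

View pics/c6.png

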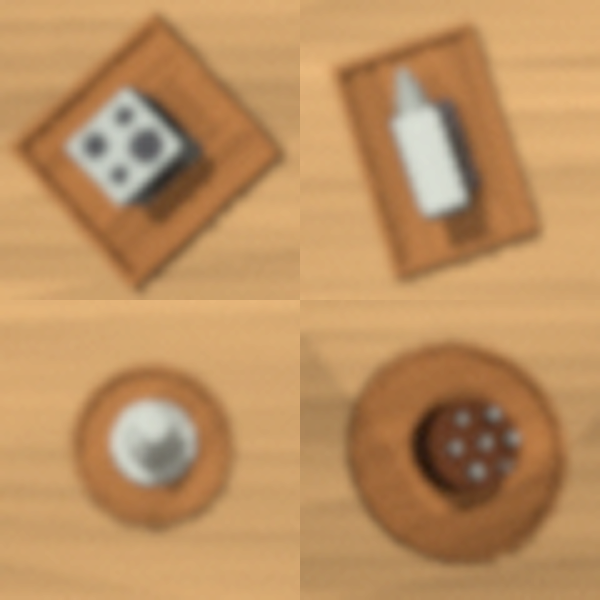

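View pics/t6.png

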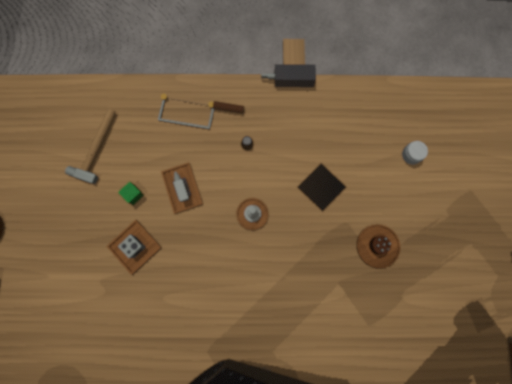

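The top view shows each tool near the middle of its own tray, within about 4 mm of the expected pixel. The loupe is unmoved at (247,143) and the arm is clear.

```bash
python3 -c "
from station import arm
print(arm.job_done())"
```

```text
the job is handed in; nothing more can be done
None
```

The job is handed in at about 45 s: by the last camera check all four tools stand upright and released in their own trays, each roughly 4 mm or less from centre, and the loupe has not moved; the judge's verdict was not returned.

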